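# Make up an order on the dispatch tray

### The job

Make up the order on the grey dispatch tray: take the three closed cartons off the sloped rack and stack them into one square column on the tray's black mat, largest at the bottom, then medium, smallest on top, each centred and in line with what is under it, set down gently and not dropped. Then take the white order board out of its wooden stand and slide it upright, fully home, into the slot beside the column. Leave the tape roll, the jar and the tin where they are.

Things in the scene. Friction and masses are not known exactly. Their poses are not given: they have to be found in the camera images.
- large: Largest closed cardboard carton, 96 long (its x) x 66 wide (its y) x 46 high (its z) mm, about 0.26 kg. Origin: centre of its underside; z points out of its lid. Starts on the sloped rack, in any of the three lanes, tilted 30 degrees with the slope.
- medium: Medium closed cardboard carton, 96 (x) x 56 (y) x 38 high (z) mm, about 0.20 kg. Origin: centre of its underside. Starts on the sloped rack like the large one.
- small: Smallest closed cardboard carton, 96 (x) x 46 (y) x 30 high (z) mm, about 0.14 kg. Origin: centre of its underside. Starts on the sloped rack like the large one.
- rack: Fixed sloped rack, grey on a blue frame, 360 wide (y), 120 deep. Origin: centre of its foot on the bench. Its surface rises 30 degrees towards its +x, away from the robot, 80 mm up in the middle. Cartons lie with their x up the slope, lower end against a front lip 12 mm high, in 3 lanes 110 mm apart along y, no walls between, at least 35 mm free beside each.
- tray: Fixed dispatch tray, a grey slab 124 (x) x 220 (y) x 12 mm on the bench. Origin: centre of its underside. On its +y half is the black mat, on its -y half the slotted block.
- tray_mat (a point): Centre of the top of the tray's black rubber mat, 14 mm above the bench, axes as the tray's. The mat is 112 (x) x 82 (y) mm; the large carton goes centred on it with its 96 mm side along the tray's x.
- tray_slot (a point): Centre of the floor of the slot in the tray's grey block, 12 mm above the bench, axes as the tray's. The slot is 95 mm long along the tray's x and 12 mm wide along the tray's y, 30 mm deep and open at the top, its mouth chamfered 4 mm. It lies 125 mm from the middle of the mat, on the tray's -y side.
- board: White rigid order board with a paper sheet on both faces, 8 thick (its x) x 90 wide (its y) x 120 high (its z) mm, about 0.09 kg. Origin: centre of its bottom edge. Starts upright in the stand, its bottom edge 6 mm above the bench and 26 mm deep in the stand's slot. In the tray's slot its y lies along the tray's x, either way round.
- stand: Fixed dark wooden stand, 44 (x) x 126 (y) x 32 high mm, with an upright slot 13 (x) x 95 (y) mm that holds the order board. Origin: centre of its underside.
- tape_roll: Bystander: roll of brown tape lying flat, 90 mm across, 48 high. Origin: centre of its underside.
- jar: Bystander: jar with a white cap, 56 mm across, 85 high. Origin: centre of its underside.
- tin: Bystander: flat metal tin 75 x 50 x 30 mm. Origin: centre of its underside.

How it is judged (in metres and radians):
On the way, in this order (a step that is already met when the one before it is completed fails the run):
1. the large carton stands flat, centred and square on the mat, released (x of large in the frame of tray_mat between -0.012 and 0.012 m and y of large in the frame of tray_mat between -0.012 and 0.012 m and z of large in the frame of tray_mat between -0.004 and 0.004 m and angle between the x axis of large and the x axis of tray, either way round below 0.15 rad and linear speed of large below 0.03 m/s and angle between large's own z axis and vertical below 0.06 rad and contact force between the fingers and large below 0.1 N), for 0.2 s.
2. the medium carton stands centred and square on the large one, released (all of step 1 and horizontal distance between medium and large below 0.012 m and angle between the x axis of medium and the x axis of large, either way round below 0.15 rad and z of medium in the frame of large between 0.042 and 0.05 m and linear speed of medium below 0.03 m/s and angle between medium's own z axis and vertical below 0.06 rad and contact force between the fingers and medium below 0.1 N), for 0.2 s.
3. the small carton stands centred and square on the medium one, released (all of step 2 and horizontal distance between small and medium below 0.012 m and angle between the x axis of small and the x axis of medium, either way round below 0.15 rad and z of small in the frame of medium between 0.034 and 0.042 m and linear speed of small below 0.03 m/s and angle between small's own z axis and vertical below 0.06 rad and contact force between the fingers and small below 0.1 N), for 0.2 s.
4. the order board stands fully home in the tray's slot, released (z of board in the frame of tray_slot between -0.004 and 0.005 m and horizontal distance between board and tray_slot below 0.008 m and angle between the y axis of board and the x axis of tray, either way round below 0.1 rad and linear speed of board below 0.03 m/s and angle between board's own z axis and vertical below 0.06 rad and contact force between the fingers and board below 0.1 N), for 0.2 s.
At the end, for the whole second after the job is handed in: Large carton on the mat, medium on it, small on top: each flat (4 mm, 0.06 rad), centred within 12 mm, in line within 0.15 rad; order board upright in the tray slot, within 5 mm of its floor and 8 mm of its centre, in line within 0.1 rad; all released and at rest (all of step 3 and all of step 4); the robot touches nothing.
It fails at once if the tape roll, the jar or the tin is moved by more than 30 mm (distance of any of tape_roll, jar, tin from where it was at the start of the episode above 0.03 m).
It fails at once if a carton is dropped (falls free faster than 0.7 m/s) ((linear speed of large above 0.7 m/s and contact force between anything else and large below 0.05 N) or (linear speed of medium above 0.7 m/s and contact force between anything else and medium below 0.05 N) or (linear speed of small above 0.7 m/s and contact force between anything else and small below 0.05 N)).
It also fails if it takes over 72 s, if anything falls off the work surface, if the arm or the gripper's body presses on something with over 40 N, if the wrist force passes 120 N, or if a joint passes its speed limit or range.

### The arm

A 7-joint arm with a two-finger parallel gripper is mounted at the origin on the work surface. World frame = base frame: x ahead of the robot, y to its left, z up, the work surface at z = 0. Lengths are in m, angles in degrees, forces in N, time in s.
With the tool pointing down it reaches from about 0.425 to 0.875 m from the base axis. Payload 4.7 kg.
Tool frame: the origin (TCP) lies at the very end of the fingers, on their centre line; the grasp point (between the pads) lies 19 mm behind it; z points along the fingers, y is the direction in which the jaws open and shut (so a half turn about z gives the same grasp; the last joint's range is limited). The gripper opens to 87 mm and grips with 3 to 60 N. Pads are 19 mm wide; open, the fingers measure 117 mm over their backs; the gripper's body (75 mm by 190 mm) begins 51 mm behind the grasp point.
Start: joints at [74.49, 18.392, -4.016, 83.108, 1.295, 78.541, -3.26], TCP at [0.183, -0.624, 0.223] pointing down, gripper open.
Joint ranges: [-163.93, 163.93], [-17.29, 119.83], [-79.2, 71.16], [3.27, 140.29], [-89.18, 269.18], [5.43, 117.66], [-154.24, 154.24]. Speed limits (degrees/s): [147.25, 147.25, 180, 180, 180, 180, 180].

### API

Orientations are given as [roll, pitch, yaw] about the fixed x, y, z axes, in that order (R = Rz(yaw) Ry(pitch) Rx(roll)).
In Python, from cell import * gives the robot as it stands.
- The arm moves only by the tool drive_tool, never from a script. Its argument "moves" is text: rows parted by semicolons, each of 5 numbers parted by spaces: the shift along the tool's x, y, z in m, then the turn about the tool's z in degrees, then the gripper's target within -1 to 1 (fully open at 1, half-way at 0, shut at -1). In form: x y z yaw fingers; .... A call has exactly 8 rows; each row is the pose to reach, as a shift and turn from the pose commanded when the call began, along the tool's axes at that moment; what a row does not reach only later rows make up. A row lasts 1/10 s, in which the tool goes at most 50 mm and 8.59 degrees, less where a joint would pass 70% of its speed; a pose out of reach is approached as far as the arm can. A call with a gripper value outside its range is refused whole. The fingers move at their own pace and stop on an object; "grip_force" is the grip in N (left out, the last holds). Time passes only in rows, so rows that repeat a pose let the fingers close, or fill a call up. It gives the time, the measured TCP pose, the force and the opening at its end, in the units of the state.
- get_obs(): the state, without advancing time (a new reading comes with each control period).
- read_camera(name): name is "scene" or "top" or "wrist"; returns (picture, depth): 480x640x3 uint8, red, green, blue; 480x640 float32, m along the optical axis (not along the pixel's ray), 0 where there is no reading.
- calibration(name): a dict with "intrinsics" (3x3 intrinsics, pixels), "cam_to_world" (4x4, takes a point from camera to world coordinates); the wrist camera has in their place "T_tool_cam" (4x4, takes a point from camera to tool coordinates, whose origin is the TCP and whose axes are the flange's). Camera axes: x right, y up, looking along -z (the intrinsics and any distortion apply to the point x, -y, -z); pixel columns grow to the right and rows downward; lengths in m; the calibration is good to about 2 mm. The wrist camera is an equidistant fisheye: a pixel r from the principal point sees the ray r / f radians off the axis. A picture is of the moment at which its call begins: read the wrist's pose just before it. calibration takes no time and is no camera call.
- sign_off(): hands the job in, once; it reports no verdict.
Trained networks look in the newest picture that a camera, given by its name, has taken for a name from the list of things; names that differ only in an ending like _2 or _b are one class to them, and where a whole thing is asked for, a point or a joint stands for the part that bears it (a point fixed in the world has none). Each returns a list of dicts, best first, with "conf" (0 to 1); they miss things now and then, are a little off and sometimes report something else, mostly with a low value. They report only what shows in the picture. A call takes as long as a camera call.
- search_frame(camera, name): "uv" ([column, row] in pixels, amid what is visible of it).
- pinpoint(camera, name): "uv" ([column, row] in pixels: a listed point, or the origin of a listed thing).
The state is a dict: "time_s": time; "qpos": joint angles; "joint_velocities": joint speeds; "effort": joint torques, N m; "tool_pos": TCP position; "tool_rot": TCP orientation; "force": force on the tool from outside, world axes, zero at the start; "wrist_torque": the same for the moment, N m; "grip_width": finger opening in m.
Only numpy, scipy, OpenCV 4.12 (cv2) and the standard library are available. Lean on these libraries where they do the work, as an engineer would, in place of code of your own. Each camera call takes 0.05 s, during which the arm holds its last target. There are 200 camera calls.

## Working session

There is one attempt and no reset: what is moved stays moved. The work goes in short steps, Python scripts to look and compute and a tool call to move; the robot and the scene stay as the last step left them, time stands still between calls to the robot, and variables do not carry over. Pictures are saved under pics/ and viewed, about 8 in all and at most 12, crops included, and the job is handed in when it is done.

Besides the shell and the picture viewer there is one more tool, called after "Request:" as a command line: name --argument value ..., lists and objects as JSON in quotes. drive_tool: Moves the arm, as the interface text tells. Its arguments: {"type":"object","properties":{"moves":{"type":"string"},"grip_force":{"type":"number"}},"required":["moves"]}

```bash
mkdir -p pics; ls; python3 - <<'E'
from cell import *
import cv2,numpy as np
o=get_obs();print({k:np.round(v,3).tolist() for k,v in o.items()})
for c in ("scene","top"):
    p,d=read_camera(c);cv2.imwrite(f"pics/{c}0.png",p[:,:,::-1]);np.save(f"pics/{c}0d.npy",d)
    k=calibration(c);print(c,np.round(k["intrinsics"],1).tolist(),np.round(k["cam_to_world"],3).tolist(),[q for q in k])
    for n in ("large","medium","small","rack","tray","tray_mat","tray_slot","board","stand","tape_roll","jar","tin"):
        r=pinpoint(c,n);print(n,[(np.round(x["uv"]).tolist(),round(x["conf"],2)) for x in r[:2]])
print(calibration("wrist"))
E
```

```text
pics
{'time_s': 0.0, 'qpos': [74.49, 18.439, -4.015, 83.175, 1.297, 78.541, -3.259], 'joint_velocities': [-0.059, -0.074, 0.019, -0.031, -0.148, 0.012, 0.041], 'effort': [-0.001, -49.129, -0.404, -31.253, -0.064, 0.044, 0.0], 'tool_pos': [0.182, -0.623, 0.221], 'tool_rot': [-179.891, 0.008, 16.321], 'force': [1.04, -0.217, 0.073], 'wrist_torque': [0.032, 0.007, 0.064], 'grip_width': 0.087}
scene [[522.4, 0.0, 318.7], [0.0, 522.4, 232.3], [0.0, 0.0, 1.0]] [[-0.485, -0.688, 0.54, 1.25], [0.875, -0.373, 0.309, 0.332], [-0.011, 0.622, 0.783, 1.005], [0.0, 0.0, 0.0, 1.0]] ['intrinsics', 'cam_to_world']
large [([476.0, 270.0], 0.91)]
medium [([429.0, 245.0], 0.91)]
small [([386.0, 217.0], 0.66)]
rack [([428.0, 264.0], 0.85), ([273.0, 183.0], 0.55)]
tray [([272.0, 183.0], 0.88)]
tray_mat [([292.0, 180.0], 0.96)]
tray_slot [([245.0, 172.0], 0.63)]
board [([285.0, 257.0], 0.89), ([246.0, 174.0], 0.69)]
stand [([288.0, 255.0], 0.86)]
tape_roll [([186.0, 222.0], 0.85), ([427.0, 243.0], 0.7)]
jar [([197.0, 181.0], 0.72)]
tin [([318.0, 315.0], 0.72)]
top [[435.2, 0.0, 311.7], [0.0, 435.2, 240.1],
[... 393 characters left out ...]
5.0, 322.0], 0.66)]
board [([344.0, 226.0], 0.62)]
stand [([344.0, 230.0], 0.93)]
tape_roll [([466.0, 240.0], 0.75)]
jar [([151.0, 252.0], 0.16)]
tin [([289.0, 184.0], 0.84)]
{'intrinsics': array([[371.64829954,   0.        , 318.06996471],
       [  0.        , 371.64829954, 236.22512664],
       [  0.        ,   0.        ,   1.        ]]), 'T_tool_cam': array([[-6.54867626e-04,  9.66493384e-01,  2.56690690e-01,
         6.90124834e-02],
       [ 9.99999184e-01,  9.14452786e-04, -8.91911879e-04,
        -9.91242773e-04],
       [-1.09675845e-03,  2.56689896e-01, -9.66493194e-01,
        -1.61819394e-01],
       [ 0.00000000e+00,  0.00000000e+00,  0.00000000e+00,
         1.00000000e+00]])}
```

View pics/scene0.png

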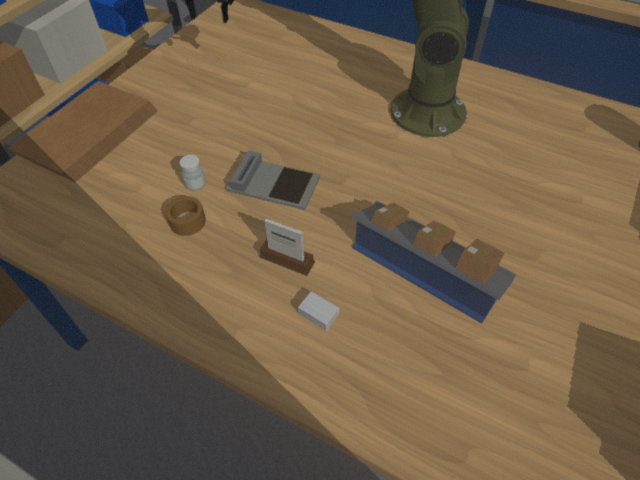

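View pics/top0.png

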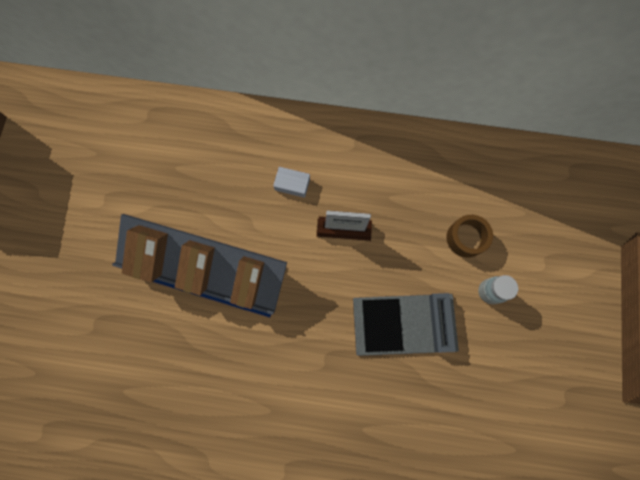

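The top view shows, from left to right, large (145,253), medium (195,268) and small (247,282) on the rack. The stand and board are at (345,225), and the tray's mat is at (383,325) with the slot at (445,322). Next I'll fit geometry from depth.

```bash
cat > h.py <<'E'
import numpy as np,cv2
from cell import *
def cloud(c,d):
    k=calibration(c);K=k["intrinsics"];v,u=np.mgrid[:480,:640]
    P=np.stack([(u-K[0,2])/K[0,0]*d,-(v-K[1,2])/K[1,1]*d,-d],-1)
    T=k["cam_to_world"];return P@T[:3,:3].T+T[:3,3]
def rect(p):
    (c,s,a)=cv2.minAreaRect(p.astype(np.float32)*1000)
    return np.round(c,1).tolist(),np.round(s,1).tolist(),round(a,1)
E
cat > a.py <<'E'
from h import *
for c in ("top","scene"):
    d=np.load(f"pics/{c}0d.npy");p=cv2.imread(f"pics/{c}0.png");W=cloud(c,d);z=W[...,2];ok=d>0
    print(c,"bench z",np.median(z[ok&(abs(z)<.01)]))
    uv={"top":dict(rack=(100,200,300,320),tray=(345,280,468,365),stand=(305,195,385,255)),"scene":dict(rack=(345,195,520,320),tray=(220,140,325,212),stand=(250,210,320,280))}[c]
    def box(n):
        m=np.zeros_like(ok);a=uv[n];m[a[1]:a[3],a[0]:a[2]]=1;return m&ok
    m=box("tray");g=p.max(2)
    print("slab",rect(W[m&(z>.007)&(z<.02)][:,:2]),"mat",rect(W[m&(g<45)&(z>.007)&(z<.02)][:,:2]),"block",rect(W[m&(z>.036)&(z<.05)][:,:2]))
    m=box("stand");q=m&(z>.04);
    print("stand",rect(W[m&(z>.027)&(z<.037)][:,:2]),"board",rect(W[m&(z>.05)][:,:2]),"top z",np.percentile(z[q],99), "boardtop",rect(W[m&(z>.112)][:,:2]))
    m=box("rack")&(z>.03)
    hsv=cv2.cvtColor(p,cv2.COLOR_BGR2HSV)
    grey=m&(hsv[...,1]<90)&(g<110)&(z<.14)
    X=W[grey];rng=np.random.default_rng(0);best=0
    for _ in range(500):
        s=X[rng.choice(len(X),3)];n=np.cross(s[1]-s[0],s[2]-s[0]);n/=np.linalg.norm(n)+1e-12
        if n[2]<0:n=-n
        if not .8<n[2]<.93: continue
        k=abs((X-s[0])@n)<.003
        if k.sum()>best:best=k.sum();B=X[k]
    cen=B.mean(0);n=np.linalg.svd(B-cen)[2][2];n*=np.sign(n[2])
    up=np.array([-n[0],-n[1],0]);up/=np.linalg.norm(up);yaw=np.degrees(np.arctan2(up[1],up[0]))
    ex=up*n[2]+np.array([0,0,np.hypot(*n[:2])]);ey=np.cross(n,ex)
    print("slope n",np.round(n,3),"tilt",np.degrees(np.arccos(n[2])),"upyaw",yaw,best,len(X))
    R=(W-cen)@np.stack([ex,ey,n],1)
    hh=R[...,2];print("slope extents",rect(B@np.stack([ex,ey],1)))
    mm=m&(hh>.02)&(hh<.06)
    nl,lab=cv2.connectedComponents(mm.astype(np.uint8))
    for i in range(1,nl):
        k=lab==i
        if k.sum()<60: continue
        h=np.median(hh[k&(hh>np.percentile(hh[k],60))])
        t=k&(abs(hh-h)<.004);r=rect(R[t][:,:2])
        cc=np.array([*r[0],0])/1000;w=cen+ex*cc[0]+ey*cc[1]
        print("carton px",np.argwhere(k).mean(0)[::-1].round(),"h",round(h,4),"rect",r,"underside centre",w.round(4))
E
python3 a.py
```

```text
top bench z 3.104443716883676e-05
slab ([471.7, -247.5], [124.0, 220.7], 10.6) mat ([471.8, -243.5], [109.8, 172.6], 10.8) block ([485.5, -321.0], [122.0, 37.9], 10.5)
stand ([664.2, -88.3], [38.4, 119.7], 4.3) board ([665.5, -89.1], [11.0, 90.1], 2.7) top z 0.1281814012193915 boardtop ([665.9, -89.2], [9.9, 90.0], 3.7)
slope n [-0.493  0.07   0.867] tilt 29.847548039621962 upyaw -8.130686062384592 3902 4736
slope extents ([470.1, 278.4], [361.6, 115.0], 89.0)
carton px [142. 255.] h 0.0468 rect ([-11.5, 132.9], [67.4, 97.6], 90.0) underside centre [0.5415 0.3109 0.0805]
carton px [192. 269.] h 0.039 rect ([-12.1, 25.5], [57.4, 97.7], 89.6) underside centre [0.5258 0.2046 0.0802]
carton px [245. 284.] h 0.0312 rect ([-12.2, -86.2], [98.4, 46.6], 0.0) underside centre [0.5099 0.094  0.0802]
scene bench z 0.0005675093899574213
slab ([454.7, -258.1], [172.5, 281.2], 10.1) mat ([462.6, -201.5], [99.1, 70.9], 8.5) block ([486.0, -323.2], [127.1, 39.0], 10.9)
stand ([667.9, -90.9], [40.5, 123.5], 6.2) board ([667.3, -91.5], [12.0, 91.5], 4.4) top z 0.1289755827360613 boardtop ([667.1, -91.4], [11.4, 91.0], 3.7)
slope n [-0.485  0.071  0.872] tilt 29.34716801130745 upyaw -8.311704541075587 2005 4656
slope extents ([471.9, 277.6], [117.4, 360.2], 0.2)
carton px [391. 213.] h 0.0305 rect ([-15.4, -129.7], [103.9, 46.6], 0.1) underside centre [0.5114 0.0919 0.0815]
carton px [435. 234.] h 0.0384 rect ([-15.9, -18.2], [101.4, 55.9], 0.2) underside centre [0.5271 0.2023 0.0813]
carton px [481. 257.] h 0.0463 rect ([-16.4, 89.1], [65.4, 101.7], 89.8) underside centre [0.5421 0.3085 0.081 ]
```

```bash
cat > wp.py <<'E'
import sys,numpy as np
# args: x y z yaw (current commanded) then targets as x,y,z,yaw ; prints tool-frame shift per call
def shift(c,t):
    a=np.radians(c[3]);d=np.array(t[:3])-c[:3]
    s=np.round([d[0]*np.cos(a)+d[1]*np.sin(a),d[0]*np.sin(a)-d[1]*np.cos(a),-d[2]],3);y=round(c[3]-t[3],1)
    n=[c[0]+s[0]*np.cos(a)+s[1]*np.sin(a),c[1]+s[0]*np.sin(a)-s[1]*np.cos(a),c[2]-s[2],c[3]-y]
    return s,y,np.array(n)
c=np.array([float(v) for v in sys.argv[1].split(",")])
for t in sys.argv[2:]:
    s,y,c=shift(c,[float(v) for v in t.split(",")]);print(s,y,"->",c.round(4))
E
python3 wp.py 0.183,-0.624,0.223,16.3 0.42,-0.42,0.25,10 0.56,-0.12,0.25,0 0.56,0.20,0.25,-8.2 .5305,.3113,.20,-8.2 .5305,.3113,.0867,-8.2
```

```text
[ 0.285 -0.129 -0.027] 6.3 -> [ 0.4203 -0.4202  0.25   10.    ]
[ 0.19  -0.271 -0.   ] 10.0 -> [ 0.5604 -0.1203  0.25    0.    ]
[-0.   -0.32 -0.  ] 8.2 -> [ 0.5604  0.1997  0.25   -8.2   ]
[-0.046 -0.106  0.05 ] 0.0 -> [ 0.53    0.3112  0.2    -8.2   ]
[ 0.    -0.     0.113] 0.0 -> [ 0.53    0.3112  0.087  -8.2   ]
```

Request:
drive_tool --moves "0.285 -0.129 -0.027 6.3 1;0.285 -0.129 -0.027 6.3 1;0.285 -0.129 -0.027 6.3 1;0.285 -0.129 -0.027 6.3 1;0.285 -0.129 -0.027 6.3 1;0.285 -0.129 -0.027 6.3 1;0.285 -0.129 -0.027 6.3 1;0.285 -0.129 -0.027 6.3 1" --grip_force 12

```text
time_s: 2.1
tool_pos: [0.4227, -0.4174, 0.25]
tool_rot: [180.0, -0.1, 10.4]
force: [-0.3, -0.7, -0.6]
grip_width: 0.0868
```

Request:
drive_tool --moves "0.19 -0.271 0 10 1;0.19 -0.271 0 10 1;0.19 -0.271 0 10 1;0.19 -0.271 0 10 1;0.19 -0.271 0 10 1;0.19 -0.271 0 10 1;0.19 -0.271 0 10 1;0.19 -0.271 0 10 1"

```text
time_s: 2.9
tool_pos: [0.561, -0.1161, 0.2495]
tool_rot: [-179.9, -0.0, 0.4]
force: [-0.2, -0.5, -0.5]
grip_width: 0.0869
```

Request:
drive_tool --moves "0 -0.32 0 8.2 1;0 -0.32 0 8.2 1;0 -0.32 0 8.2 1;0 -0.32 0 8.2 1;0 -0.32 0 8.2 1;0 -0.32 0 8.2 1;0 -0.32 0 8.2 1;0 -0.32 0 8.2 1"

```text
time_s: 3.7
tool_pos: [0.5595, 0.2015, 0.2491]
tool_rot: [-180.0, 0.0, -8.0]
force: [-0.2, 0.3, -0.2]
grip_width: 0.0874
```

Request:
drive_tool --moves "-0.046 -0.106 0.05 0 1;-0.046 -0.106 0.05 0 1;-0.046 -0.106 0.05 0 1;-0.046 -0.106 0.05 0 1;-0.046 -0.106 0.05 0 1;-0.046 -0.106 0.05 0 1;-0.046 -0.106 0.05 0 1;-0.046 -0.106 0.05 0 1"

```text
time_s: 4.5
tool_pos: [0.5304, 0.3098, 0.2]
tool_rot: [180.0, -0.1, -8.3]
force: [-0.1, 1.2, -0.1]
grip_width: 0.087
```

Request:
drive_tool --moves "0 0 0.03 0 1;0 0 0.06 0 1;0 0 0.085 0 1;0 0 0.1 0 1;0 0 0.113 0 1;0 0 0.113 0 1;0 0 0.113 0 1;0 0 0.113 0 1"

```text
time_s: 5.3
tool_pos: [0.5301, 0.3121, 0.0879]
tool_rot: [-179.9, -0.1, -8.2]
force: [0.0, 0.4, -0.9]
grip_width: 0.087
```

Request:
drive_tool --moves "0 0 0 0 -1;0 0 0 0 -1;0 0 0 0 -1;0 0 0 0 -1;0 0 0 0 -1;0 0 0 0 -1;0 0 0 0 -1;0 0 0 0 -1"

```text
time_s: 6.1
tool_pos: [0.5294, 0.3115, 0.0867]
tool_rot: [-180.0, -0.0, -8.2]
force: [-1.1, -1.4, 2.8]
grip_width: 0.066
```

Request:
drive_tool --moves "0 0 0 0 -1;0 0 -0.005 0 -1;0 0 -0.01 0 -1;0 0 -0.02 0 -1;0 0 -0.035 0 -1;0 0 -0.05 0 -1;0 0 -0.06 0 -1;0 0 -0.06 0 -1"

```text
time_s: 6.9
tool_pos: [0.5305, 0.3123, 0.1491]
tool_rot: [-179.9, -0.2, -8.2]
force: [0.7, 0.9, -3.6]
grip_width: 0.0661
```

```bash
python3 - <<'E'
from h import *
p,d=read_camera("wrist");cv2.imwrite("pics/w1.png",p[:,:,::-1])
p2,d2=read_camera("scene");np.save("pics/s1d.npy",d2)
cv2.imwrite("pics/s1.png",np.hstack([cv2.resize(p[:,:,::-1],(400,300)),cv2.resize(p2[150:330,360:600,::-1],(400,300))]))
E
python3 wp.py .53,.3112,.147,-8.2 .56,.2,.2,-8.2 .56,-.1,.2,10.6
```

```text
[ 0.046  0.106 -0.053] 0.0 -> [ 0.5604  0.1997  0.2    -8.2   ]
[ 0.042  0.297 -0.   ] -18.8 -> [ 0.5596 -0.1002  0.2    10.6   ]
```

View pics/s1.png

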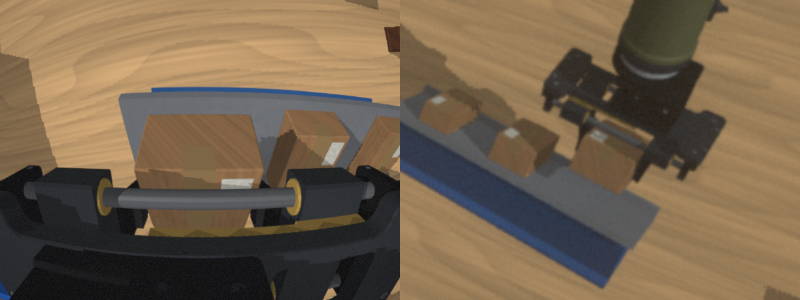

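The large carton is held, with a 66 mm opening. The wrist view shows it at about (200,185), still tilted. Moving it to the mat.

Request:
drive_tool --moves "0.01 0.025 -0.02 0 -1;0.025 0.055 -0.04 0 -1;0.04 0.085 -0.053 0 -1;0.046 0.106 -0.053 0 -1;0.046 0.106 -0.053 0 -1;0.046 0.106 -0.053 0 -1;0.046 0.106 -0.053 0 -1;0.046 0.106 -0.053 0 -1"

```text
time_s: 7.8
tool_pos: [0.5589, 0.2015, 0.1991]
tool_rot: [-180.0, 0.1, -8.0]
force: [0.3, -0.6, -2.4]
grip_width: 0.0659
```

Request:
drive_tool --moves "0.006 0.035 0 -3 -1;0.012 0.075 0 -6 -1;0.018 0.12 0 -9 -1;0.024 0.165 0 -12 -1;0.03 0.21 0 -15 -1;0.036 0.25 0 -17 -1;0.04 0.28 0 -18.8 -1;0.042 0.297 0 -18.8 -1"

```text
time_s: 8.6
tool_pos: [0.5587, -0.1031, 0.1992]
tool_rot: [179.9, 0.0, 10.5]
force: [-0.1, -0.0, -3.3]
grip_width: 0.066
```

```bash
python3 wp.py .5596,-.1002,.2,10.6 .445,-.2031,.1,10.6 .445,-.2031,.049,10.6;  python3 - <<'E'
import numpy as np
e=np.array
for n,r in dict(large=(50.5,27.3),medium=(52.75,27.2),small=(54,25.4)).items():
    t=np.radians(30-30*np.arange(0,9)/8);x=r[0]*np.cos(t)-r[1]*np.sin(t);z=r[0]*np.sin(t)+r[1]*np.cos(t)
    print(n,"start tray x,z",(x[0]-48).round(1),z[0].round(1),"rows",[(a,b) for a,b in zip((x-x[0]).round(1).tolist(),(z[0]-z).round(1).tolist())])
E
```

```text
[-0.132  0.08   0.1  ] 0.0 -> [ 0.4446 -0.2031  0.1    10.6   ]
[0.    0.    0.051] 0.0 -> [ 0.4446 -0.2031  0.049  10.6   ]
large start tray x,z -17.9 48.9 rows [(0.0, 0.0), (3.1, 2.1), (6.1, 4.3), (9.0, 6.8), (11.6, 9.5), (14.1, 12.3), (16.4, 15.2), (18.5, 18.3), (20.4, 21.6)]
medium start tray x,z -15.9 49.9 rows [(0.0, 0.0), (3.2, 2.2), (6.2, 4.6), (9.1, 7.2), (11.8, 10.0), (14.3, 13.0), (16.7, 16.1), (18.8, 19.3), (20.7, 22.7)]
small start tray x,z -13.9 49.0 rows [(0.0, 0.0), (3.1, 2.3), (6.1, 4.9), (8.9, 7.6), (11.5, 10.5), (13.9, 13.6), (16.2, 16.8), (18.2, 20.1), (19.9, 23.6)]
```

Request:
drive_tool --moves "-0.02 0.01 0.01 0 -1;-0.05 0.03 0.03 0 -1;-0.08 0.05 0.055 0 -1;-0.11 0.07 0.08 0 -1;-0.125 0.077 0.095 0 -1;-0.132 0.08 0.1 0 -1;-0.132 0.08 0.1 0 -1;-0.132 0.08 0.1 0 -1"

```text
time_s: 9.4
tool_pos: [0.446, -0.2018, 0.1006]
tool_rot: [180.0, -0.1, 10.7]
force: [0.3, 0.2, -2.4]
grip_width: 0.0658
```

Request:
drive_tool --moves "0 0 0.012 0 -1;0 0 0.024 0 -1;0 0 0.034 0 -1;0 0 0.042 0 -1;0 0 0.049 0 -1;0 0 0.051 0 -1;0 0 0.051 0 -1;0 0 0.051 0 -1"

```text
time_s: 10.2
tool_pos: [0.4443, -0.2031, 0.0488]
tool_rot: [180.0, -0.0, 10.6]
force: [-0.2, 0.5, -3.1]
grip_width: 0.0659
```

```bash
python3 - <<'E'
from h import *
p,d=read_camera("wrist")
p2,d2=read_camera("scene")
cv2.imwrite("pics/s2.png",np.hstack([cv2.resize(p[:,:,::-1],(400,300)),cv2.resize(p2[100:250,180:380,::-1],(400,300))]))
print(get_obs()["force"],get_obs()["tool_pos"])
E
```

```text
[ 0.49071122  0.63980037 -2.70623897] [ 0.44445611 -0.20322112  0.0490408 ]
```

View pics/s2.png

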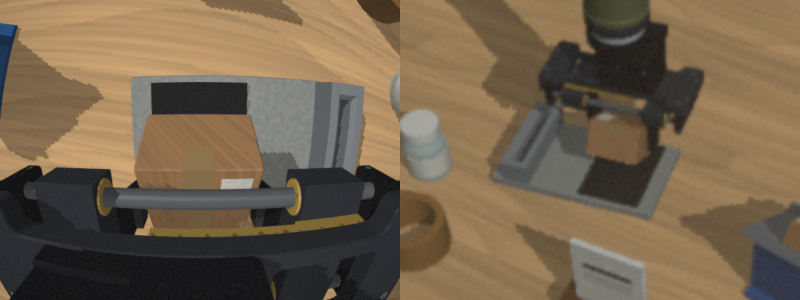

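The carton, spanning columns 150-248 in the wrist view, lines up with the mat at 151-247. Next is the pivoting arc to lay it flat.

Request:
drive_tool --moves "0 0 0.002 0 -1;0 0 0.004 0 -1;0 0 0.006 0 -1;0.0015 0 0.0075 0 -1;0.003 0 0.0085 0 -1;0.0045 0 0.0095 0 -1;0.006 0 0.0105 0 -1;0.0075 0 0.0115 0 -1"

```text
time_s: 11.1
tool_pos: [0.4517, -0.2017, 0.037]
tool_rot: [180.0, -0.0, 10.6]
force: [1.4, 0.6, 3.4]
grip_width: 0.0658
```

Request:
drive_tool --moves "0.0015 0 0.0015 0 -1;0.004 0 0.0035 0 -1;0.006 0 0.006 0 -1;0.008 0 0.009 0 -1;0.01 0 0.012 0 -1;0.0115 0 0.0145 0 -1;0.013 0 0.0165 0 -1;0.013 0 0.0165 0 -1"

```text
time_s: 11.9
tool_pos: [0.4628, -0.1995, 0.0209]
tool_rot: [-180.0, 0.2, 10.6]
force: [-5.9, -0.5, 9.4]
grip_width: 0.0662
```

```bash
cat > look.py <<'E'
import sys
from h import *
p,d=read_camera("wrist")
p2,d2=read_camera("scene")
cv2.imwrite(f"pics/{sys.argv[1]}.png",np.hstack([cv2.resize(p[:,:,::-1],(400,300)),cv2.resize(p2[100:250,180:380,::-1],(400,300))]))
o=get_obs();print(o["force"].round(1) if hasattr(o["force"],"round") else o["force"],o["tool_pos"],o["time_s"])
E
python3 look.py s3
```

```text
[-4.6  0.2  9.6] [ 0.46280881 -0.1995167   0.02092773] 12.0
```

View pics/s3.png

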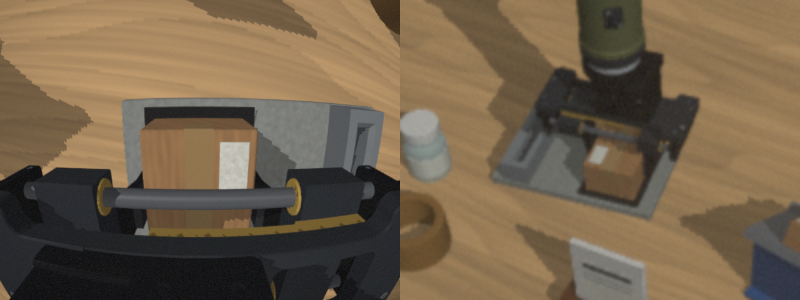

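The carton is flat on the mat. Releasing and retreating.

Request:
drive_tool --moves "0 0 0 0 1;0 0 0 0 1;0 0 0 0 1;0 0 0 0 1;0 0 -0.02 0 1;0 0 -0.05 0 1;0 0 -0.1 0 1;0 0 -0.15 0 1"

```text
time_s: 12.8
tool_pos: [0.4635, -0.1986, 0.1715]
tool_rot: [-179.9, 0.1, 10.6]
force: [1.2, -0.6, -0.9]
grip_width: 0.0869
```

```bash
python3 wp.py .4648,-.1993,.171,10.6 .56,-.03,.19,0 .52,.2,.18,-8.2 .5172,.2048,.0877,-8.2
```

```text
[ 0.125 -0.149 -0.019] 10.6 -> [ 0.5603 -0.0298  0.19    0.    ]
[-0.04 -0.23  0.01] 8.2 -> [ 0.5203  0.2002  0.18   -8.2   ]
[-0.004 -0.004  0.092] 0.0 -> [ 0.5169  0.2047  0.088  -8.2   ]
```

Request:
drive_tool --moves "0.125 -0.149 -0.019 10.6 1;0.125 -0.149 -0.019 10.6 1;0.125 -0.149 -0.019 10.6 1;0.125 -0.149 -0.019 10.6 1;0.125 -0.149 -0.019 10.6 1;0.125 -0.149 -0.019 10.6 1;0.125 -0.149 -0.019 10.6 1;0.125 -0.149 -0.019 10.6 1"

```text
time_s: 13.6
tool_pos: [0.5589, -0.0318, 0.1891]
tool_rot: [179.9, 0.1, -0.2]
force: [-0.1, -0.3, 0.7]
grip_width: 0.087
```

```bash
cat > col.py <<'E'
from h import *
import sys
lo,hi=float(sys.argv[1]),float(sys.argv[2])
for c in ("top","scene"):
    p,d=read_camera(c);W=cloud(c,d);z=W[...,2]
    m=(d>0)&(np.hypot(W[...,0]-.4626,W[...,1]+.1998)<.07)&(z>lo)&(z<hi)
    if m.sum()>20: print(c,m.sum(),rect(W[m][:,:2]),"z",np.percentile(z[m],[5,50,95]).round(4))
    m=(d>0)&(np.hypot(W[...,0]-.4857,W[...,1]+.322)<.09)&(z>.037)&(z<.048)
    if m.sum()>20: print(c,"block",rect(W[m][:,:2]))
E
python3 col.py .05 .075
```

```text
top 1530 ([462.4, -197.7], [96.4, 66.7], 10.7) z [0.057  0.0601 0.0627]
top block ([485.5, -321.0], [121.9, 37.5], 10.4)
scene 772 ([463.8, -200.1], [99.8, 67.7], 10.4) z [0.0539 0.0605 0.0639]
scene block ([487.6, -323.9], [125.3, 40.2], 10.5)
```

Request:
drive_tool --moves "-0.04 -0.23 0.01 8.2 1;-0.04 -0.23 0.01 8.2 1;-0.04 -0.23 0.01 8.2 1;-0.04 -0.23 0.01 8.2 1;-0.04 -0.23 0.01 8.2 1;-0.04 -0.23 0.01 8.2 1;-0.04 -0.23 0.01 8.2 1;-0.04 -0.23 0.01 8.2 1"

```text
time_s: 14.5
tool_pos: [0.5202, 0.1981, 0.1793]
tool_rot: [179.9, -0.0, -8.3]
force: [0.3, -0.2, 0.1]
grip_width: 0.0872
```

Request:
drive_tool --moves "-0.004 -0.004 0.02 0 1;-0.004 -0.004 0.045 0 1;-0.004 -0.004 0.07 0 1;-0.004 -0.004 0.085 0 1;-0.004 -0.004 0.092 0 1;-0.004 -0.004 0.092 0 1;-0.004 -0.004 0.092 0 1;-0.004 -0.004 0.092 0 1"

```text
time_s: 15.3
tool_pos: [0.517, 0.2051, 0.0887]
tool_rot: [-180.0, -0.1, -8.2]
force: [1.1, -0.3, 0.1]
grip_width: 0.0873
```

Request:
drive_tool --moves "0 0 0 0 -1;0 0 0 0 -1;0 0 0 0 -1;0 0 0 0 -1;0 0 0 0 -1;0 0 0 0 -1;0 0 0 0 -1;0 0 0 0 -1"

```text
time_s: 16.1
tool_pos: [0.5161, 0.2048, 0.0875]
tool_rot: [180.0, 0.0, -8.2]
force: [-0.4, 0.7, -0.1]
grip_width: 0.0561
```

Request:
drive_tool --moves "0 0 -0.005 0 -1;0 0 -0.012 0 -1;0 0 -0.025 0 -1;0 0 -0.045 0 -1;0 0 -0.065 0 -1;0 0 -0.085 0 -1;0 0 -0.1 0 -1;0 0 -0.112 0 -1"

```text
time_s: 16.9
tool_pos: [0.5164, 0.205, 0.2013]
tool_rot: [-180.0, -0.1, -8.2]
force: [0.2, 0.5, -1.8]
grip_width: 0.0557
```

The large carton is on target within about 1 mm and the medium is held (56 mm). Now placing it.

```bash
python3 wp.py .5169,.2047,.2,-8.2 .56,-.1,.2,10.6 .4474,-.2019,.145,10.6 .4474,-.2019,.096,10.6
```

```text
[ 0.086  0.295 -0.   ] -18.8 -> [ 0.5599 -0.0996  0.2    10.6   ]
[-0.129  0.08   0.055] 0.0 -> [ 0.4479 -0.2019  0.145  10.6   ]
[-0.    -0.     0.049] 0.0 -> [ 0.4479 -0.2019  0.096  10.6   ]
```

Request:
drive_tool --moves "0.01 0.035 0 -3 -1;0.022 0.075 0 -6 -1;0.035 0.12 0 -9 -1;0.048 0.165 0 -12 -1;0.061 0.21 0 -15 -1;0.073 0.25 0 -17 -1;0.082 0.28 0 -18.8 -1;0.086 0.295 0 -18.8 -1"

```text
time_s: 17.7
tool_pos: [0.5589, -0.1036, 0.1993]
tool_rot: [180.0, 0.1, 10.3]
force: [0.2, 0.5, -1.8]
grip_width: 0.0556
```

Request:
drive_tool --moves "-0.02 0.01 0.005 0 -1;-0.05 0.03 0.02 0 -1;-0.08 0.05 0.035 0 -1;-0.11 0.07 0.045 0 -1;-0.125 0.077 0.052 0 -1;-0.129 0.08 0.055 0 -1;-0.129 0.08 0.055 0 -1;-0.129 0.08 0.055 0 -1"

```text
time_s: 18.5
tool_pos: [0.4487, -0.2003, 0.1452]
tool_rot: [180.0, -0.1, 10.7]
force: [-0.5, -0.2, -2.2]
grip_width: 0.0557
```

Request:
drive_tool --moves "0 0 0.012 0 -1;0 0 0.024 0 -1;0 0 0.034 0 -1;0 0 0.042 0 -1;0 0 0.047 0 -1;0 0 0.049 0 -1;0 0 0.049 0 -1;0 0 0.049 0 -1"

```text
time_s: 19.3
tool_pos: [0.4476, -0.202, 0.0959]
tool_rot: [180.0, -0.0, 10.6]
force: [-0.3, -0.2, -1.4]
grip_width: 0.0559
```

```bash
python3 look.py s4
```

```text
[ 0.3  0.7 -1.1] [ 0.4475642  -0.20203008  0.09602518] 19.4
```

View pics/s4.png

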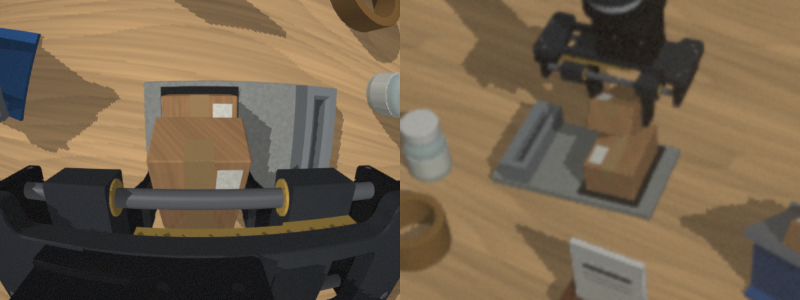

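The medium is aligned over the large (columns 148-250 over 160-238). Same pivoting arc with a lighter grip.

Request:
drive_tool --moves "0 0 0.002 0 -1;0 0 0.004 0 -1;0 0 0.0055 0 -1;0.0015 0 0.0065 0 -1;0.003 0 0.0075 0 -1;0.0045 0 0.0085 0 -1;0.006 0 0.0095 0 -1;0.0075 0 0.011 0 -1" --grip_force 7

```text
time_s: 20.2
tool_pos: [0.4546, -0.2005, 0.0844]
tool_rot: [180.0, 0.0, 10.6]
force: [0.6, -0.0, 0.3]
grip_width: 0.0556
```

Request:
drive_tool --moves "0.002 0 0.0015 0 -1;0.0045 0 0.004 0 -1;0.0065 0 0.0065 0 -1;0.0085 0 0.009 0 -1;0.0105 0 0.012 0 -1;0.012 0 0.0145 0 -1;0.0132 0 0.017 0 -1;0.0132 0 0.017 0 -1"

```text
time_s: 21.0
tool_pos: [0.4677, -0.1979, 0.0679]
tool_rot: [-180.0, 0.0, 10.6]
force: [-2.4, 1.8, 3.6]
grip_width: 0.0558
```

Request:
drive_tool --moves "0 0 0 0 1;0 0 0 0 1;0 0 0 0 1;0 0 0 0 1;0 0 -0.02 0 1;0 0 -0.05 0 1;0 0 -0.08 0 1;0 0 -0.112 0 1"

```text
time_s: 21.8
tool_pos: [0.4673, -0.1978, 0.1804]
tool_rot: [-180.0, 0.0, 10.6]
force: [0.4, -0.3, 0.0]
grip_width: 0.0866
```

```bash
python3 wp.py .4683,-.1981,.18,10.6 .56,-.03,.19,0 .505,.09,.18,-8.2 .5033,.0941,.087,-8.2
```

```text
[ 0.121 -0.148 -0.01 ] 10.6 -> [ 0.56   -0.0304  0.19    0.    ]
[-0.055 -0.12   0.01 ] 8.2 -> [ 0.505   0.0896  0.18   -8.2   ]
[-0.002 -0.004  0.093] 0.0 -> [ 0.5036  0.0939  0.087  -8.2   ]
```

Request:
drive_tool --moves "0.121 -0.148 -0.01 10.6 1;0.121 -0.148 -0.01 10.6 1;0.121 -0.148 -0.01 10.6 1;0.121 -0.148 -0.01 10.6 1;0.121 -0.148 -0.01 10.6 1;0.121 -0.148 -0.01 10.6 1;0.121 -0.148 -0.01 10.6 1;0.121 -0.148 -0.01 10.6 1"

```text
time_s: 22.6
tool_pos: [0.5587, -0.0323, 0.1892]
tool_rot: [179.9, 0.0, -0.2]
force: [0.4, -0.1, -0.2]
grip_width: 0.0869
```

```bash
python3 col.py .09 .115; python3 col.py .054 .066
```

```text
top 1410 ([464.9, -196.6], [96.2, 56.7], 10.7) z [0.0954 0.098  0.1005]
top block ([485.6, -320.9], [122.1, 37.4], 10.6)
scene 488 ([472.5, -197.9], [88.9, 57.0], 10.5) z [0.0934 0.0982 0.1012]
scene block ([486.7, -322.9], [128.1, 39.8], 10.8)
top 164 ([445.6, -178.6], [112.8, 53.3], 42.5) z [0.0563 0.0598 0.0631]
top block ([485.6, -321.1], [121.8, 37.7], 10.7)
scene 134 ([483.5, -180.6], [57.0, 99.3], 58.2) z [0.0548 0.0602 0.065 ]
scene block ([485.9, -322.3], [129.2, 40.2], 11.7)
```

Request:
drive_tool --moves "-0.055 -0.12 0.01 8.2 1;-0.055 -0.12 0.01 8.2 1;-0.055 -0.12 0.01 8.2 1;-0.055 -0.12 0.01 8.2 1;-0.055 -0.12 0.01 8.2 1;-0.055 -0.12 0.01 8.2 1;-0.055 -0.12 0.01 8.2 1;-0.055 -0.12 0.01 8.2 1"

```text
time_s: 23.6
tool_pos: [0.5046, 0.0886, 0.1794]
tool_rot: [-180.0, 0.0, -8.3]
force: [0.5, 0.2, 0.0]
grip_width: 0.0869
```

Request:
drive_tool --moves "-0.002 -0.004 0.02 0 1;-0.002 -0.004 0.045 0 1;-0.002 -0.004 0.07 0 1;-0.002 -0.004 0.085 0 1;-0.002 -0.004 0.093 0 1;-0.002 -0.004 0.093 0 1;-0.002 -0.004 0.093 0 1;-0.002 -0.004 0.093 0 1"

```text
time_s: 24.4
tool_pos: [0.5037, 0.0941, 0.0876]
tool_rot: [-180.0, -0.1, -8.2]
force: [-0.0, 0.3, 0.4]
grip_width: 0.087
```

Request:
drive_tool --moves "0 0 0 0 -1;0 0 0 0 -1;0 0 0 0 -1;0 0 0 0 -1;0 0 0 0 -1;0 0 0 0 -1;0 0 0 0 -1;0 0 0 0 -1" --grip_force 9

```text
time_s: 25.2
tool_pos: [0.5027, 0.094, 0.0865]
tool_rot: [180.0, 0.0, -8.2]
force: [-0.5, 0.0, -0.0]
grip_width: 0.0458
```

Request:
drive_tool --moves "0 0 -0.005 0 -1;0 0 -0.012 0 -1;0 0 -0.025 0 -1;0 0 -0.045 0 -1;0 0 -0.065 0 -1;0 0 -0.085 0 -1;0 0 -0.105 0 -1;0 0 -0.123 0 -1"

```text
time_s: 26.0
tool_pos: [0.5031, 0.0942, 0.2118]
tool_rot: [-180.0, -0.1, -8.2]
force: [0.3, 0.1, -0.6]
grip_width: 0.0461
```

```bash
python3 wp.py .5036,.0939,.21,-8.2 .55,-.11,.21,10.6 .4501,-.2009,.175,10.6 .4501,-.2009,.133,10.6
```

```text
[ 0.075  0.195 -0.   ] -18.8 -> [ 0.55   -0.1098  0.21   10.6   ]
[-0.115  0.071  0.035] 0.0 -> [ 0.45   -0.2007  0.175  10.6   ]
[0.    0.    0.042] 0.0 -> [ 0.45   -0.2007  0.133  10.6   ]
```

Request:
drive_tool --moves "0.01 0.025 0 -3 -1;0.022 0.055 0 -6 -1;0.035 0.09 0 -9 -1;0.048 0.125 0 -12 -1;0.06 0.155 0 -15 -1;0.07 0.18 0 -17 -1;0.075 0.195 0 -18.8 -1;0.075 0.195 0 -18.8 -1"

```text
time_s: 26.8
tool_pos: [0.5494, -0.113, 0.2103]
tool_rot: [179.9, -0.0, 10.3]
force: [-0.4, 0.1, -1.5]
grip_width: 0.0461
```

Request:
drive_tool --moves "-0.02 0.01 0.005 0 -1;-0.045 0.03 0.01 0 -1;-0.075 0.05 0.02 0 -1;-0.1 0.063 0.03 0 -1;-0.11 0.069 0.035 0 -1;-0.115 0.071 0.035 0 -1;-0.115 0.071 0.035 0 -1;-0.115 0.071 0.035 0 -1"

```text
time_s: 27.6
tool_pos: [0.4509, -0.1993, 0.1754]
tool_rot: [180.0, -0.1, 10.7]
force: [-0.0, -0.4, -1.0]
grip_width: 0.0461
```

Request:
drive_tool --moves "0 0 0.012 0 -1;0 0 0.022 0 -1;0 0 0.03 0 -1;0 0 0.036 0 -1;0 0 0.04 0 -1;0 0 0.042 0 -1;0 0 0.042 0 -1;0 0 0.042 0 -1"

```text
time_s: 28.4
tool_pos: [0.4495, -0.2008, 0.1328]
tool_rot: [180.0, -0.0, 10.6]
force: [0.8, 0.7, -1.2]
grip_width: 0.046
```

```bash
python3 look.py s5
```

```text
[-0.3  0.4 -1.5] [ 0.44956433 -0.20085345  0.13295791] 28.5
```

View pics/s5.png

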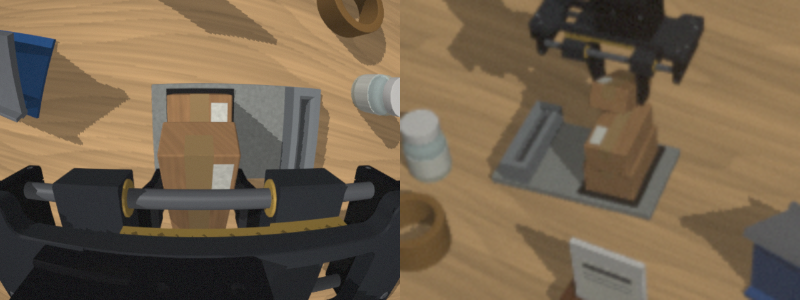

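The small carton hangs centred over the column (columns 158-240). Setting it down the same way.

Request:
drive_tool --moves "0 0 0.002 0 -1;0 0 0.004 0 -1;0 0 0.0055 0 -1;0.0015 0 0.0065 0 -1;0.003 0 0.0075 0 -1;0.0045 0 0.0085 0 -1;0.006 0 0.01 0 -1;0.0075 0 0.0115 0 -1" --grip_force 6

```text
time_s: 29.3
tool_pos: [0.4568, -0.1993, 0.1209]
tool_rot: [180.0, 0.0, 10.6]
force: [-1.6, -0.6, 0.2]
grip_width: 0.0462
```

Request:
drive_tool --moves "0.002 0 0.002 0 -1;0.004 0 0.0045 0 -1;0.006 0 0.007 0 -1;0.008 0 0.01 0 -1;0.0095 0 0.0125 0 -1;0.011 0 0.015 0 -1;0.0125 0 0.0175 0 -1;0.0125 0 0.0175 0 -1"

```text
time_s: 30.1
tool_pos: [0.4691, -0.197, 0.1038]
tool_rot: [180.0, 0.0, 10.6]
force: [-1.2, 0.5, 3.5]
grip_width: 0.0461
```

Request:
drive_tool --moves "0 0 0 0 1;0 0 0 0 1;0 0 0 0 1;0 0 0 0 1;0 0 -0.02 0 1;0 0 -0.05 0 1;0 0 -0.08 0 1;0 0 -0.106 0 1"

```text
time_s: 30.9
tool_pos: [0.4692, -0.197, 0.2111]
tool_rot: [180.0, -0.0, 10.6]
force: [-0.3, 0.7, -0.4]
grip_width: 0.0867
```

```bash
python3 wp.py .4697,-.197,.21,10.6 .60,-.12,.21,60 .667,-.0902,.18,93.7 .667,-.0902,.088,93.7
```

```text
[ 0.142 -0.052 -0.   ] -49.4 -> [ 0.5997 -0.1198  0.21   60.    ]
[0.059 0.043 0.03 ] -33.7 -> [ 6.665e-01 -9.020e-02  1.800e-01  9.370e+01]
[-0.     0.001  0.092] 0.0 -> [ 6.674e-01 -9.010e-02  8.800e-02  9.370e+01]
```

Request:
drive_tool --moves "0.142 -0.052 0 -49.4 1;0.142 -0.052 0 -49.4 1;0.142 -0.052 0 -49.4 1;0.142 -0.052 0 -49.4 1;0.142 -0.052 0 -49.4 1;0.142 -0.052 0 -49.4 1;0.142 -0.052 0 -49.4 1;0.142 -0.052 0 -49.4 1"

```text
time_s: 31.7
tool_pos: [0.5989, -0.1198, 0.2094]
tool_rot: [-180.0, -0.0, 59.8]
force: [0.4, 0.4, 0.5]
grip_width: 0.0869
```

Request:
drive_tool --moves "0.059 0.043 0.03 -33.7 1;0.059 0.043 0.03 -33.7 1;0.059 0.043 0.03 -33.7 1;0.059 0.043 0.03 -33.7 1;0.059 0.043 0.03 -33.7 1;0.059 0.043 0.03 -33.7 1;0.059 0.043 0.03 -33.7 1;0.059 0.043 0.03 -33.7 1"

```text
time_s: 32.5
tool_pos: [0.6657, -0.0904, 0.1799]
tool_rot: [180.0, 0.0, 93.6]
force: [0.3, 0.5, 1.0]
grip_width: 0.0867
```

```bash
python3 col.py .12 .145; python3 col.py .092 .104;python3 - <<'E'
from h import *
print(get_obs()["qpos"])
p,d=read_camera("wrist");p2,d2=read_camera("scene")
cv2.imwrite("pics/s6.png",np.hstack([cv2.resize(p[:,:,::-1],(400,300)),cv2.resize(p2[110:290,170:410,::-1],(400,300))]))
E
```

```text
top block ([486.4, -325.9], [122.1, 28.1], 10.3)
scene block ([486.2, -323.8], [128.5, 40.9], 10.2)
top block ([486.5, -325.8], [122.1, 27.4], 10.5)
scene block ([486.9, -324.5], [125.5, 39.5], 12.1)
[ 35.78194712  27.81296106 -42.00679354  81.82328676  18.67874091
  77.43259037  -3.28260923]
```

View pics/s6.png

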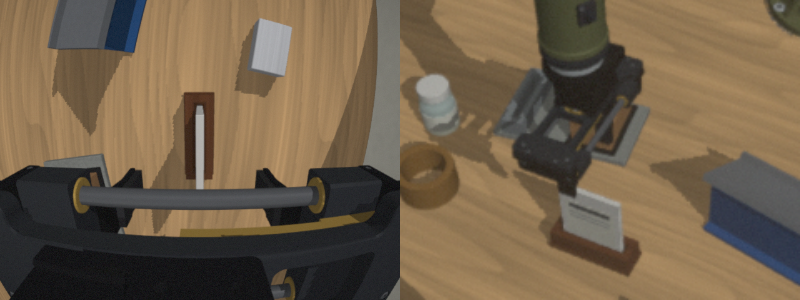

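The board at column 199 sits between the fingers (centre about 198). Descending to grip it.

Request:
drive_tool --moves "0 0.001 0.02 0 1;0 0.001 0.04 0 1;0 0.001 0.06 0 1;0 0.001 0.08 0 1;0 0.001 0.092 0 1;0 0.001 0.092 0 1;0 0.001 0.092 0 -1;0 0.001 0.092 0 -1" --grip_force 20

```text
time_s: 33.6
tool_pos: [0.6676, -0.09, 0.0889]
tool_rot: [179.9, 0.0, 93.7]
force: [-0.0, -0.2, -0.5]
grip_width: 0.0779
```

Request:
drive_tool --moves "0 0 0 0 -1;0 0 0 0 -1;0 0 0 0 -1;0 0 0 0 -1;0 0 0 0 -1;0 0 0 0 -1;0 0 0 0 -1;0 0 0 0 -1"

```text
time_s: 34.4
tool_pos: [0.6667, -0.09, 0.0875]
tool_rot: [-180.0, 0.0, 93.7]
force: [-0.1, -0.0, -0.4]
grip_width: 0.0153
```

Request:
drive_tool --moves "0 0 -0.005 0 -1;0 0 -0.015 0 -1;0 0 -0.03 0 -1;0 0 -0.05 0 -1;0 0 -0.08 0 -1;0 0 -0.11 0 -1;0 0 -0.14 0 -1;0 0 -0.16 0 -1"

```text
time_s: 35.2
tool_pos: [0.6676, -0.0897, 0.2519]
tool_rot: [179.8, 0.0, 93.7]
force: [1.1, 0.1, -0.3]
grip_width: 0.0079
```

```bash
python3 wp.py .6674,-.0901,.248,93.7 .62,-.20,.248,40  .57,-.29,.248,10.6; python3 - <<'E'
from h import *
o=get_obs();print(o["tool_pos"],o["grip_width"],o["qpos"])
for c in ("top","scene"):
    p,d=read_camera(c);W=cloud(c,d);z=W[...,2]
    m=(d>0)&(np.hypot(W[...,0]-.667,W[...,1]+.09)<.06)&(z>.17)&(z<.24)&(p.min(2)>110)
    if m.sum()>20: print(c,m.sum(),rect(W[m][:,:2]),np.percentile(z[m],[2,98]))
E
```

```text
[-0.107 -0.054 -0.   ] 53.7 -> [ 0.6204 -0.2004  0.248  40.    ]
[-0.096  0.036 -0.   ] 29.4 -> [ 0.57   -0.2896  0.248  10.6   ]
[ 0.66757165 -0.0896527   0.25189856] 0.007879538017795775 [ 35.55348786  25.85711682 -42.79918196  75.89776636  17.36943628
  84.52812523  -2.1524043 ]
scene 722 ([673.0, -90.6], [10.7, 91.7], 6.8) [0.17405907 0.23662721]
```

```bash
python3 - <<'E'
from h import *
o=get_obs();print(o["tool_pos"])
c="scene"
p,d=read_camera(c);W=cloud(c,d);z=W[...,2]
m=(d>0)&(np.hypot(W[...,0]-.667,W[...,1]+.09)<.06)&(z>.1)&(z<.29)&(p.min(2)>90)
P=W[m];print(m.sum(),np.percentile(P[:,2],[0,1,2,5,50,95,98,99]).round(4))
k=P[abs(P[:,2]-.18)<.03];q=k.mean(0);n=np.linalg.svd(k-q)[2];print(q,n.round(3))
L=np.array([np.cos(np.radians(93.7)),np.sin(np.radians(93.7)),0]);s=k@L;print("along width centre",(np.percentile(s,1)+np.percentile(s,99))/2,np.ptp(s),"tcp",o["tool_pos"]@L)
# bottom edge height vs along-width
s=P@L
for a in np.arange(-.03,.031,.02):
    j=abs(s-np.median(s)-a)<.004; print(round(a,3),P[j][:,2].min().round(4),P[j][:,2].max().round(4))
cv2.imwrite("pics/s7.png",cv2.resize(p[120:300,200:440,::-1],(800,600)))
E
```

```text
[ 0.66865788 -0.08955101  0.25277289]
1117 [0.1673 0.1694 0.1709 0.1735 0.2141 0.2854 0.2879 0.2888]
[ 0.67269426 -0.08832983  0.18982433] [[ 0.074 -0.997 -0.008]
 [-0.009  0.007 -1.   ]
 [-0.997 -0.074  0.008]]
along width centre -0.13375418289977853 0.09168033175144988 tcp -0.13251438913511804
-0.03 0.1673 0.2404
-0.01 0.1697 0.2888
0.01 0.1687 0.2899
0.03 0.1713 0.2887
```

View pics/s7.png

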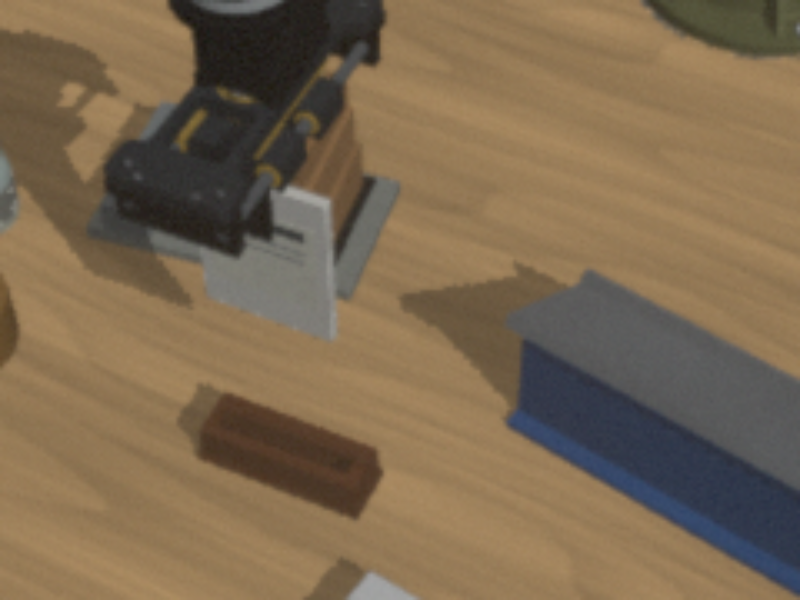

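The board is clamped upright, bottom edge at about 0.168 with the TCP at 0.252. Now swinging to the slot.

Request:
drive_tool --moves "-0.01 -0.006 0 7 -1;-0.025 -0.013 0 14 -1;-0.042 -0.021 0 21 -1;-0.06 -0.03 0 28 -1;-0.078 -0.039 0 35 -1;-0.092 -0.047 0 42 -1;-0.102 -0.052 0 48 -1;-0.107 -0.054 0 53.7 -1"

```text
time_s: 36.15
tool_pos: [0.6182, -0.2021, 0.2457]
tool_rot: [-179.9, 0.1, 39.7]
force: [-0.3, 0.0, -1.7]
grip_width: 0.0081
```

```bash
python3 wp.py .6204,-.2004,.248,40 .54,-.29,.248,10.6 .486,-.3223,.18,10.6
```

```text
[-0.119  0.017 -0.   ] 29.4 -> [ 0.5402 -0.2899  0.248  10.6   ]
[-0.059  0.022  0.068] 0.0 -> [ 0.4862 -0.3224  0.18   10.6   ]
```

Request:
drive_tool --moves "-0.015 0.002 0 5 -1;-0.035 0.005 0 10 -1;-0.06 0.008 0 15 -1;-0.085 0.012 0 20 -1;-0.105 0.015 0 25 -1;-0.119 0.017 0 29.4 -1;-0.119 0.017 0 29.4 -1;-0.119 0.017 0 29.4 -1"

```text
time_s: 36.95
tool_pos: [0.5393, -0.2892, 0.2466]
tool_rot: [-179.9, 0.0, 10.7]
force: [0.3, 1.0, -0.6]
grip_width: 0.0078
```

Request:
drive_tool --moves "-0.015 0.005 0.01 0 -1;-0.035 0.012 0.03 0 -1;-0.05 0.018 0.048 0 -1;-0.057 0.021 0.06 0 -1;-0.059 0.022 0.068 0 -1;-0.059 0.022 0.068 0 -1;-0.059 0.022 0.068 0 -1;-0.059 0.022 0.068 0 -1"

```text
time_s: 37.75
tool_pos: [0.487, -0.3218, 0.1806]
tool_rot: [179.9, -0.1, 10.7]
force: [0.1, 0.7, -1.1]
grip_width: 0.0076
```

```bash
python3 - <<'E'
from h import *
o=get_obs();print(o["tool_pos"],o["tool_rot"])
p,d=read_camera("wrist");p2,d2=read_camera("scene")
cv2.imwrite("pics/s8.png",np.hstack([cv2.resize(p[:,:,::-1],(400,300)),cv2.resize(p2[60:240,170:410,::-1],(400,300))]))
u=np.array([np.cos(np.radians(10.6)),np.sin(np.radians(10.6))]);v=np.array([-u[1],u[0]])
for c,pp,dd in (("scene",p2,d2),("top",*read_camera("top"))):
    W=cloud(c,dd);z=W[...,2];ok=dd>0;D=W[...,:2]-[.486,-.3223]
    a=D@u;b=D@v
    m=ok&(abs(a)<.06)&(abs(b)<.03)
    for n,lo,hi,g in (("board",.10,.15,110),("block",.037,.048,0)):
        k=m&(z>lo)&(z<hi)&(pp.min(2)>=g)
        if k.sum()>20: print(c,n,k.sum(),"a",np.percentile(a[k],[1,99]).round(4),"b",np.percentile(b[k],[1,50,99]).round(4),"zmin",z[k].min().round(4))
    m=ok&(np.hypot(W[...,0]-.4626,W[...,1]+.1998)<.07)&(z>.122)&(z<.134)
    if m.sum()>20: print(c,"small",rect(W[m][:,:2]))
E
```

```text
[ 0.48704768 -0.32176805  0.18055003] [ 1.79946622e+02 -9.72456084e-02  1.07162461e+01]
scene board 307 a [-0.0436  0.0473] b [-0.0036  0.0026  0.0052] zmin 0.1001
scene block 369 a [-0.0582  0.0591] b [-0.0199 -0.0059  0.0175] zmin 0.037
scene small ([465.0, -197.8], [100.8, 47.2], 9.9)
top board 29 a [-0.0421 -0.0365] b [0.0046 0.0054 0.0064] zmin 0.1049
top block 166 a [-0.0596  0.0589] b [-0.0168 -0.0038  0.0193] zmin 0.037
top small ([464.0, -196.2], [96.5, 46.6], 10.8)
```

View pics/s8.png

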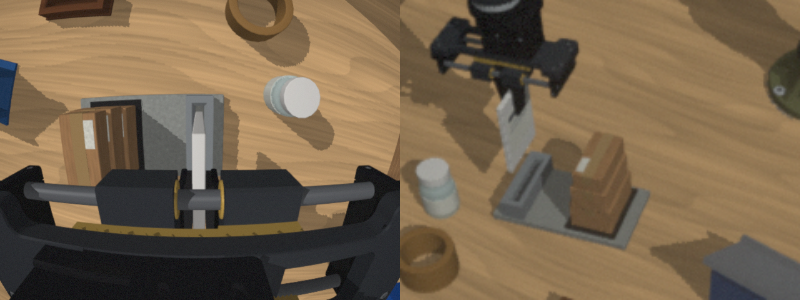

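The board (wrist column 199) sits over the slot (187-213). I'll apply a correction of about 1 mm and insert.

Request:
drive_tool --moves "-0.001 0.0015 0.01 0 -1;-0.001 0.0015 0.02 0 -1;-0.001 0.0015 0.03 0 -1;-0.001 0.0015 0.038 0 -1;-0.001 0.0015 0.044 0 -1;-0.001 0.0015 0.048 0 -1;-0.001 0.0015 0.052 0 -1;-0.001 0.0015 0.056 0 -1" --grip_force 14

```text
time_s: 38.7
tool_pos: [0.4851, -0.3241, 0.1235]
tool_rot: [180.0, -0.0, 10.6]
force: [0.9, -0.6, -0.4]
grip_width: 0.0076
```

Request:
drive_tool --moves "0 0 0.004 0 -1;0 0 0.008 0 -1;0 0 0.012 0 -1;0 0 0.016 0 -1;0 0 0.02 0 -1;0 0 0.024 0 -1;0 0 0.026 0 -1;0 0 0.026 0 -1"

```text
time_s: 39.5
tool_pos: [0.4848, -0.324, 0.0974]
tool_rot: [-180.0, 0.0, 10.6]
force: [0.3, -0.2, -0.1]
grip_width: 0.0079
```

Request:
drive_tool --moves "0 0 0.001 0 -1;0 0 0.002 0 -1;0 0 0.003 0 -1;0 0 0.0035 0 -1;0 0 0.004 0 -1;0 0 0.0045 0 -1;0 0 0.0045 0 -1;0 0 0.0045 0 -1"

```text
time_s: 40.3
tool_pos: [0.4855, -0.3253, 0.0968]
tool_rot: [179.8, -0.1, 10.6]
force: [-5.6, 2.6, 17.1]
grip_width: 0.0079
```

Contact came at the expected floor height. Releasing and retreating upwards.

Request:
drive_tool --moves "0 0 -0.001 0 -1;0 0 -0.002 0 -1;0 0 -0.002 0 0;0 0 -0.002 0 0;0 0 -0.002 0 0;0 0 -0.002 0 0;0 0 -0.002 0 0;0 0 -0.002 0 0"

```text
time_s: 41.1
tool_pos: [0.4849, -0.324, 0.0949]
tool_rot: [-180.0, 0.0, 10.6]
force: [0.4, -0.1, 0.4]
grip_width: 0.0415
```

Request:
drive_tool --moves "0 0 -0.02 0 0;0 0 -0.05 0 0;0 0 -0.09 0 0;0 0 -0.13 0 0;0 0 -0.17 0 0;0 0 -0.19 0 0;0 0 -0.2 0 0;0 0 -0.2 0 0"

```text
time_s: 41.9
tool_pos: [0.4853, -0.3242, 0.296]
tool_rot: [179.9, -0.1, 10.6]
force: [0.1, 0.7, 0.3]
grip_width: 0.0438
```

Request:
drive_tool --moves "0.2 0.05 0 0 0;0.2 0.05 0 0 0;0.2 0.05 0 0 0;0.2 0.05 0 0 0;0.2 0.05 0 0 0;0.2 0.05 0 0 0;0.2 0.05 0 0 0;0.2 0.05 0 0 0"

```text
time_s: 42.7
tool_pos: [0.6893, -0.3371, 0.2965]
tool_rot: [179.9, -0.0, 10.5]
force: [-0.1, 0.1, -0.4]
grip_width: 0.0436
```

```bash
cat > fin.py <<'E'
from h import *
u=np.array([np.cos(np.radians(10.6)),np.sin(np.radians(10.6))]);v=np.array([-u[1],u[0]])
I=[]
for c in ("scene","top"):
    pp,dd=read_camera(c);I.append(pp)
    W=cloud(c,dd);z=W[...,2];ok=dd>0;D=W[...,:2]-[.486,-.3223];a=D@u;b=D@v
    m=ok&(abs(a)<.06)&(abs(b)<.03)
    for n,lo,hi,g in (("board",.06,.2,90),("btop",.125,.2,0),("bmid",.06,.1,0),("block",.037,.048,0)):
        k=m&(z>lo)&(z<hi)&(pp.min(2)>=g)
        if k.sum()>20: print(c,n,"a",np.percentile(a[k],[1,99]).round(4),"b",np.percentile(b[k],[1,50,99]).round(4),"zmax",np.percentile(z[k],[50,98]).round(4),rect(W[k][:,:2])[2])
    for n,lo,hi in (("small",.122,.136),("medium",.092,.104),("large",.055,.065)):
        m=ok&(np.hypot(W[...,0]-.4626,W[...,1]+.1998)<.07)&(z>lo)&(z<hi)
        if m.sum()>20: print(c,n,m.sum(),rect(W[m][:,:2]))
cv2.imwrite("pics/fin.png",np.hstack([cv2.resize(I[0][90:240,190:390,::-1],(400,300)),cv2.resize(I[1][260:380,330:490,::-1],(400,300))]))
print(get_obs()["time_s"])
E
python3 fin.py
```

```text
scene board a [-0.0457  0.0445] b [-0.0069  0.0007  0.0035] zmax [0.1045 0.1346] 10.1
scene btop a [-0.046   0.0439] b [-0.0073 -0.0011  0.0036] zmax [0.1312 0.1357] 10.2
scene bmid a [-0.0453  0.0446] b [-0.0057  0.0009  0.0035] zmax [0.0801 0.0982] 6.5
scene block a [-0.0583  0.0594] b [-0.0194  0.007   0.0176] zmax [0.042  0.0471] 10.1
scene small 569 ([465.5, -198.6], [103.2, 47.6], 11.2)
scene medium 174 ([467.7, -197.1], [96.5, 55.9], 8.8)
scene large 124 ([464.6, -200.2], [99.1, 68.0], 11.5)
top board a [-0.0445  0.0421] b [-0.0036  0.0039  0.0052] zmax [0.1157 0.1341] 10.6
top btop a [-0.0459  0.0423] b [-0.0042  0.0012  0.0046] zmax [0.1314 0.1345] 10.7
top bmid a [-0.0464  0.0419] b [0.0031 0.0043 0.0053] zmax [0.0807 0.0993] 10.1
top block a [-0.0593  0.0595] b [-0.0159  0.0106  0.0199] zmax [0.0417 0.0465] 10.3
top small 1242 ([464.0, -196.1], [96.5, 46.2], 10.5)
top medium 148 ([460.5, -171.4], [94.1, 5.2], 10.5)
top large 136 ([448.8, -173.9], [106.9, 43.7], 35.5)
42.8
```

View pics/fin.png

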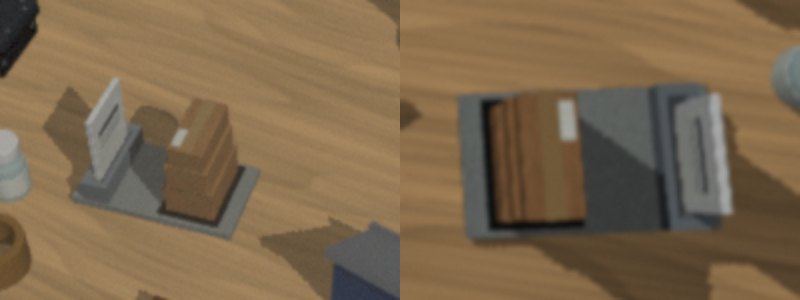

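Everything agrees: the board's top edge is at 0.131 m against 0.132 expected when home, and the column is in line. Handing in.

```bash
python3 -c "
from cell import *
print(sign_off())"
```

```text
the job is handed in; nothing more can be done
None
```

The order is made up on the tray and handed in at about 43 s of the 72 s limit; the hand-in gives no verdict.

**What I did:** I gripped each tilted carton across its width and rested its lower edge on the surface below. Then I swung the tool along an arc to lay it flat before letting go. The order was large, medium, small. I then lifted the board out of its stand and lowered it into the slot until it touched the floor, at about 17 N. I released it and moved the arm clear.

**Last camera checks:**

| Item | Result | Limit |
|---|---|---|
| Large carton on the mat | within about 2 mm of centre | 12 mm |
| Medium on large | offset about 3 mm | 12 mm |
| Small on medium | offset about 1 mm | 12 mm |
| Carton angles against the tray | within about 1° where the lid was in clear view | 8.6° (0.15 rad) |
| Board top edge | at 0.131 m, 0.132 m when fully home | within 5 mm of the slot floor |
| Board against the slot centre | about 1–2 mm off, in line and upright | 8 mm |

**Where checks disagreed:** the two fixed cameras differ from each other by 2–3 mm. In the last pictures the lids of the medium and large cartons were partly hidden, so their final-view fits are unreliable. Their figures come from the unobstructed views taken right after each was placed.

I did not measure the tape roll, jar and tin again at the end. The arm never went near them, and no move showed an unexpected force.

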